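Close and lock an incubation box

ROBOT

A 6-joint arm with a two-finger parallel gripper is mounted at the origin on a cart in front of the work surface, level with it; the furniture and walls round the work are solid. World frame = base frame: x ahead of the robot, y to its left, z up, the work surface at z = 0. Lengths are in m, angles in rad, forces in N, time in s.
With the tool pointing down it reaches from about 0.35 to 0.775 m from the base axis. Payload 5.5 kg.
Tool frame: the origin (TCP) lies midway between the tips of the shut fingers; the grasp point (between the pads) lies 19 mm behind it; z points along the fingers, y is the line along which they close (so a half turn about z gives the same grasp; the last joint's range is limited). The gripper opens to 85 mm and grips with 20 to 120 N. Pads are 22 mm wide; open, the fingers measure 114 mm over their backs; the gripper's body (76 mm by 85 mm) begins 54 mm behind the grasp point. The pads swing forward as they close: fully open they stand 13 mm farther back than shut.
Start: joints at [-1.46, 0.313, 0.046, 1.304, 0, 1.431], TCP at [0.143, -0.557, 0.231] pointing down, gripper open.
Joint ranges: [-2.76, 2.76], [-0.86, 1.69], [-1.03, 1.26], [-2.2, 2.34], [-1.47, 1.5], [-3.14, 3.14]. Speed limits (rad/s): [2.57, 2.57, 3.14, 3.14, 3.14, 3.14].

INTERFACE

Orientations are given as a unit quaternion [w, x, y, z].
In Python, from workcell import get_state, read_camera, camera_info, hand_in, recognise gives the robot as it stands.
- The arm moves only by the tool arm_command, never from a script. Its argument "moves" is one flat list of numbers, 7 for each row, row after row: the opening, from -1 (shut) to 1 (fully open), then the shift along the tool's x, y, z in mm, then the turn, a rotation vector about the tool's x, y, z in rad. A call has 1 to 8 rows; each row shifts and turns the commanded pose from where the row before left it, along the tool's axes as they then stand; what a row does not reach is not made up. A row lasts 1/8 s, in which the tool goes at most 62.5 mm and 10.7 degrees, less where a joint would pass 70% of its speed; a pose out of reach is approached as far as the arm can. A call with a gripper value outside its range is refused whole. The fingers move at their own pace and stop on an object; "newtons" is the grip in N (left out, the last holds). Time passes only in rows, so rows that do not move let the fingers close. It gives the time, the measured TCP pose, the force, the opening and the grip force at its end, in the units of the state.
- get_state(): the state, without advancing time (a new reading comes with each control period).
- read_camera(name): name is "side" or "top" or "wrist"; returns (picture, depth): 480x640x3 uint8, blue, green, red; 480x640 float32, m along the optical axis (not along the pixel's ray), 0 where there is no reading.
- camera_info(name): a dict with "fovy" (degrees; the focal length in pixels is half the picture's height over the tangent of half this angle, whatever the lens; pixels are square), "cx", "cy" (the principal point, pixels), "k1" (the pictures are not rectified: a ray, as slopes to the right and down, at radius r is drawn at 1 + k1 r^2 times it, then the intrinsics apply), "eye" and "orientation" of the camera in the world; the wrist camera has in their place "tool_from_camera" (4x4, takes a point from camera to tool coordinates, whose origin is the TCP and whose axes are the flange's). Camera axes: x right, y down, z forward; pixel columns grow to the right and rows downward; lengths in m; the calibration is good to about 2 mm. A picture is of the moment at which its call begins: read the wrist's pose just before it. camera_info takes no time and is no camera call.
- hand_in(): hands the job in; it is judged then, once.
Trained networks look in the newest picture that a camera, given by its name, has taken for a name from the list of things; names that differ only in an ending like _2 or _b are one class to them, and where a whole thing is asked for, a point or a joint stands for the part that bears it (a point fixed in the world has none). Each returns a list of dicts, best first, with "confidence" (0 to 1); they miss things now and then, are a little off and sometimes report something else, mostly with a low value. They report only what shows in the picture. A call takes as long as a camera call. They do not tell look-alikes from the thing itself.
- recognise(camera, label): "point" ([column, row] in pixels, amid what is visible of it).
The state is a dict: "clock": time; "joint_pos": joint angles; "qvel": joint speeds; "tau": joint torques, N m; "tcp_pos": TCP position; "orientation": TCP orientation; "wrist_force": force on the tool from outside, world axes, zero at the start; "ft_torque": the same for the moment, N m; "finger_gap": finger opening in m; "grip_force": force on a finger pad.
Only numpy, scipy, OpenCV 4.12 (cv2) and the standard library are available. Lean on these libraries where they do the work, as an engineer would, in place of code of your own. Each camera call takes 0.05 s, during which the arm holds its last target. There are 200 camera calls.

TASK

Close the dark grey incubation box that holds the culture dishes: put its clear-windowed lid on it, press the lid down at both ends until it has snapped fully home and no gap is left at the rim, then turn both turnbuttons square across the ends of the lid to lock it. Leave the bottle, the tube rack and the tape where they are.

Things in the scene. Friction and masses are not known exactly. Their poses are not given: they have to be found in the camera images.
- incubation_box: Dark grey open box fixed to the bench, 146 x 186 mm (x, y), rim 60 mm high, dishes inside. Origin: centre of its underside; y along its length. Mouth 122 x 162 mm with a 5 mm chamfer. Sprung catches in both end walls hold a laid-on lid 10 mm proud; about 12 N at each end snaps that end home.
- box_lid: Loose lid, 0.3 kg, 140 x 180 mm (x, y): light grey frame, clear window, black bar handle; fits either way round. Origin: centre of its skirt's underside, y along its length. Skirt 118 x 159 mm, z 0 to 20 mm; plate z 20 to 26; handle bar z 43 to 57, 14 mm wide (x), 70 long (y), open below. Fully home its origin is 40 mm above the box's origin (plate top 66); not pressed, 10 mm higher.
- lid_handle (a point): Middle of the lid's handle bar, 50 mm above the lid's origin; the lid's axes.
- lid_end_a (a point): Top of the lid's plate near its +y end, 75 mm from the lid's middle (15 mm from the end): a place to press; the lid's axes.
- lid_end_b (a point): Top of the lid's plate near its -y end, 75 mm from the lid's middle: a place to press; the lid's axes.
- turnbutton_left (a joint): Turnbutton on a vertical pivot at the box's +y end. 0: along the box's -x, beside the lid; negative: outwards; pi/2: square across the lid (stop 1.6); increasing is anticlockwise from above. Bar 60 x 18 x 7 mm, tip 46 mm from the pivot, underside 68 mm above the bench: blocked by a lid that stands proud. Black grip rib on it 8 mm wide, 40 long, top at 90 mm. Stays where left.
- turnbutton_right (a joint): The same turnbutton, mirrored, at the box's -y end: 0 along the box's -x, negative outwards, pi/2 square across the lid. Increasing values turn it clockwise seen from above.
- turnbutton_left_pivot (a point): Pivot of the left turnbutton, 105 mm from the box's middle along +y, at the height of the bar's underside (68 mm); the box's axes.
- turnbutton_right_pivot (a point): Pivot of the right turnbutton, 105 mm from the box's middle along -y, at the height of the bar's underside; the box's axes.
- turnbutton_left_tip (a point): Point on the left turnbutton's grip rib, 40 mm from the pivot, 14.5 mm above the bar's underside; its -x axis points from the pivot to the tip.
- turnbutton_right_tip (a point): Point on the right turnbutton's grip rib, 40 mm from the pivot, 14.5 mm above the bar's underside; its -x axis points from the pivot to the tip.
- wash_bottle: White squeeze bottle, 60 mm wide, 166 mm high, a bystander. Origin: centre of its underside.
- tube_rack: Blue tube rack with capped tubes, 78 x 145 x 119 mm, a bystander. Origin: centre of its underside.
- masking_tape: Roll of tape lying flat, 104 mm across, 25 mm high, a bystander. Origin: centre of its underside.
There are look-alikes about, which are no part of the job. There is more than one size of the box_lid; the job needs the larger.

How it is judged:
By the outcome, as a careful person would: the job done as asked, in the order asked, and still so for the second after the job is handed in, with the robot touching nothing.
It also fails if it takes over 72 s, if anything falls off the work surface, if the arm or the gripper's body presses on something with over 40 N, if the wrist force passes 120 N, or if a joint passes its speed limit or range.

## Working session

There is one attempt and no reset: what is moved stays moved. The work goes in short steps, Python scripts to look and compute and a tool call to move; the robot and the scene stay as the last step left them, time stands still between calls to the robot, and variables do not carry over. Pictures are saved under pics/ and viewed, at most 10 in all, crops included, and the job is handed in when it is done.

Besides the shell and the picture viewer there is one more tool, called after "Emit:" as name(argument=value, ...), one argument or row to a line, values as JSON. arm_command: Moves the arm, as the interface text tells. Its arguments: {"type":"object","properties":{"moves":{"type":"array"},"newtons":{"type":"number"}},"required":["moves"]}

```bash
mkdir -p pics; ls
cat > h.py <<'E'
import numpy as np,cv2
from scipy.spatial.transform import Rotation as R
from workcell import *
def q2R(q): return R.from_quat([q[1],q[2],q[3],q[0]]).as_matrix()
def cam(name,st=None):
    i=camera_info(name); f=240/np.tan(np.radians(i["fovy"])/2)
    if name=="wrist":
        st=st or get_state(); T=np.array(i["tool_from_camera"]); Rt=q2R(st["orientation"])
        Rc=Rt@T[:3,:3]; e=Rt@T[:3,3]+np.array(st["tcp_pos"])
    else: Rc=q2R(i["orientation"]); e=np.array(i["eye"])
    return f,i["cx"],i["cy"],i["k1"],Rc,e
def rays(c,uv):
    f,cx,cy,k,Rc,e=c
    K=np.array([[f,0,cx],[0,f,cy],[0,0,1.]])
    # drawn = ray*(1+k1 r^2), cv2 k1 model identical
    p=cv2.undistortPoints(np.array(uv,float).reshape(-1,1,2),K,np.array([k,0,0,0.])).reshape(-1,2)
    return np.c_[p,np.ones(len(p))]
def atz(c,uv,z):
    d=rays(c,uv)@c[4].T
    return c[5]+d*((z-c[5][2])/d[:,2])[:,None]
def cloud(c,depth):
    v,u=np.mgrid[0:480,0:640]; uv=np.c_[u.ravel(),v.ravel()]
    P=rays(c,uv)*depth.ravel()[:,None]
    return (P@c[4].T+c[5]).reshape(480,640,3)
def proj(c,P):
    f,cx,cy,k,Rc,e=c
    p=(np.atleast_2d(P)-e)@Rc; s=p[:,:2]/p[:,2:]; r2=(s**2).sum(1,keepdims=True)
    return s*(1+k*r2)*f+[cx,cy]
E
python3 - <<'E'
from h import *
for n in ("top","side"):
    p,d=read_camera(n); cv2.imwrite(f"pics/{n}0.png",p); np.save(f"{n}0.npy",d)
    print(n,camera_info(n))
    for l in ("incubation_box","box_lid","lid_handle","turnbutton_left","turnbutton_right","turnbutton_left_tip","turnbutton_right_tip"):
        print(l,[(np.round(r["point"]).tolist(),round(r["confidence"],2)) for r in recognise(n,l)][:4])
print(camera_info("wrist")); print(get_state())
E
```

```text
pics
top {'fovy': 45.60311324568682, 'cx': 313.60350093464484, 'cy': 239.93101927114762, 'k1': -0.17634428419879028, 'eye': array([ 4.31028468e-01, -1.04008301e-03,  1.48392523e+00]), 'orientation': array([-0.03375701,  0.7135557 , -0.69933935,  0.02496398])}
incubation_box [([391.0, 272.0], 0.89)]
box_lid [([379.0, 190.0], 0.88), ([252.0, 260.0], 0.76), ([349.0, 277.0], 0.67)]
lid_handle [([381.0, 194.0], 0.96), ([249.0, 260.0], 0.58), ([137.0, 295.0], 0.42)]
turnbutton_left [([348.0, 280.0], 0.65)]
turnbutton_right [([439.0, 275.0], 0.71), ([391.0, 269.0], 0.62)]
turnbutton_left_tip [([438.0, 276.0], 0.61), ([350.0, 278.0], 0.54)]
turnbutton_right_tip [([439.0, 274.0], 0.43)]
side {'fovy': 45.78754256209272, 'cx': 318.67752792755886, 'cy': 243.53317573800885, 'k1': -0.18472201964570967, 'eye': array([-0.50392782,  0.72125761,  0.83757786]), 'orientation': array([ 0.2292991 , -0.40651466,  0.76637173, -0.44140925])}
incubation_box [([360.0, 256.0], 0.81)]
box_lid [([269.0, 298.0], 0.8)]
lid_handle [([270.0, 298.0], 0.84), ([332.0, 231.0], 0.76)]
turnbutton_left [([363.0, 254.0], 0.6
[... 603 characters left out ...]
int_pos': array([-1.45959698e+00,  3.13150027e-01,  4.60856622e-02,  1.30359686e+00,
        1.25274446e-05,  1.43116584e+00]), 'qvel': array([-4.52622578e-05, -1.12438799e-04,  6.91974869e-04, -1.73631638e-04,
       -1.11791856e-03,  4.07820995e-04]), 'tau': array([-1.21482852e-03, -4.80393076e+01,  2.98792934e+01, -4.21713889e-05,
       -2.18668342e-04, -1.42553310e-05]), 'tcp_pos': array([ 0.14270092, -0.55704802,  0.23134577]), 'orientation': array([6.76314919e-05, 9.92145850e-01, 1.25086400e-01, 5.30287029e-06]), 'wrist_force': array([-0.8546233 , -0.48277111,  0.51695289]), 'ft_torque': array([0.03862841, 0.02825086, 0.01277803]), 'grip_force': 0.0, 'finger_gap': 0.08560907349991237}
```

Run:
```python
import cv2
p=cv2.imread("pics/top0.png"); cv2.imwrite("pics/top0c.png",cv2.resize(p[130:370,180:500],(800,600),interpolation=cv2.INTER_CUBIC))
```

```text
(no output)
```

View pics/top0.png

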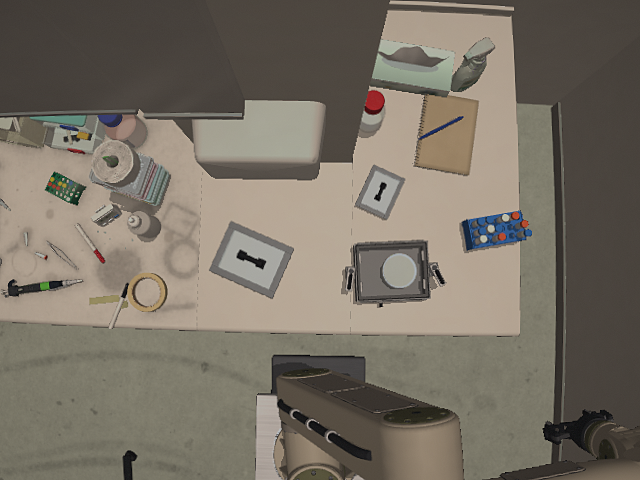

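View pics/top0c.png

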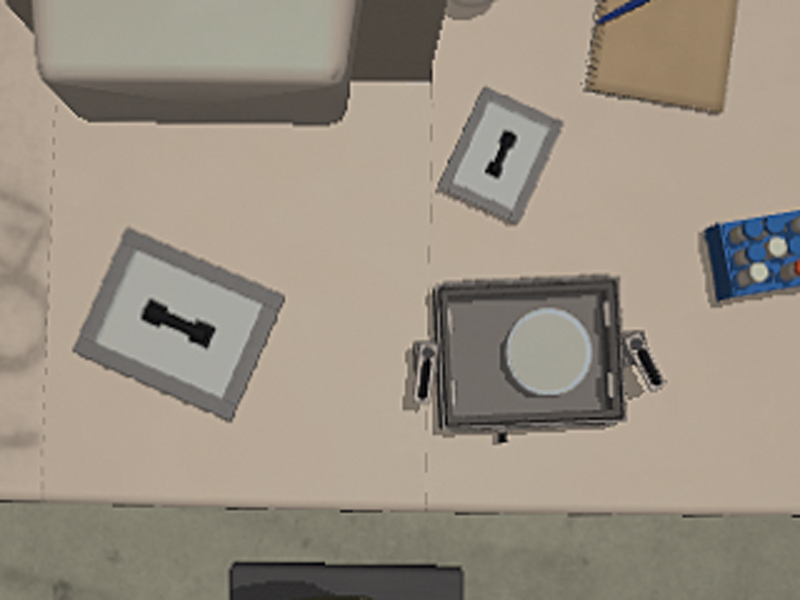

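View pics/side0.png

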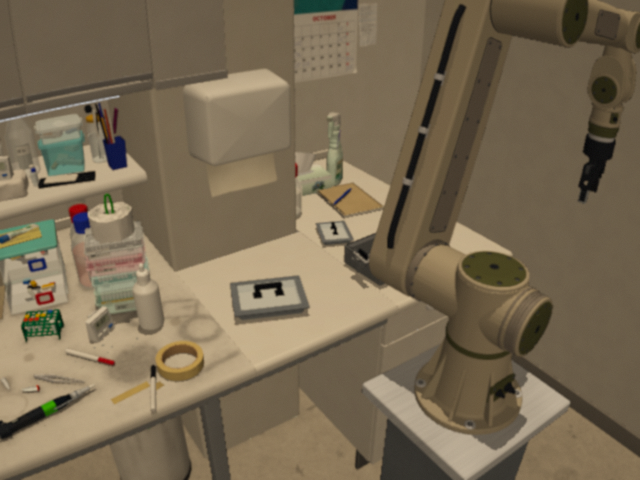

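The top view and its crop show two lids: a large one at (252,260) and a small one at (380,192). The one at (252,260) measures about 1.5 times the other and matches the box mouth, so it is the one to use. The box is at (391,272), with its left button at (348,280) near 0 and its right button at (439,275) swung outwards. In the side view the large lid lies flat at (269,298).

Run:
```python
from h import *
c=cam("top"); p=cv2.imread("pics/top0.png"); d=np.load("top0.npy"); C=cloud(c,d)
def rect(m,name):
    P=C[m][:,:2].astype(np.float32)*1000
    r=cv2.minAreaRect(P); print(name,m.sum(),np.round(r[0],1),np.round(r[1],1),round(r[2],2))
win=lambda u0,u1,v0,v1:np.s_[v0:v1,u0:u1]
def mask(w,z0,z1):
    m=np.zeros((480,640),bool); m[w]=True; return m&(C[...,2]>z0)&(C[...,2]<z1)
L=win(195,305,210,310); S=win(350,410,160,225); B=win(340,452,230,310)
z=C[...,2]
print("bench",np.median(z[300:318,210:340]))
for n,w in(("L",L),("S",S),("B",B)):
    h,e=np.histogram(z[w],bins=np.arange(-.01,.11,.005)); print(n,[(round(x*1000),k) for x,k in zip(e,h)])
rect(mask(L,.018,.034),"lid"); rect(mask(S,.015,.034),"small"); rect(mask(L,.045,.065),"handle")
m=mask(win(352,432,230,310),.052,.066); rect(m,"rim")
# saturation/edges of rim and turnbuttons
for n,w in(("TL",win(338,358,262,300)),("TR",win(428,450,255,295))):
    m=mask(w,.068,.1); print(n,m.sum()); 
    if m.sum()>5: rect(m,n); print(C[m].mean(0))
    m=mask(w,.081,.1); 
    if m.sum()>5: rect(m,n+"rib"); print(C[m].mean(0))
```

```text
bench 0.0003728030431204843
L [(-10, np.int64(374)), (-5, np.int64(2982)), (0, np.int64(3321)), (5, np.int64(503)), (10, np.int64(16)), (15, np.int64(105)), (20, np.int64(1297)), (25, np.int64(1849)), (30, np.int64(356)), (35, np.int64(5)), (40, np.int64(0)), (45, np.int64(3)), (50, np.int64(55)), (55, np.int64(78)), (60, np.int64(16)), (65, np.int64(0)), (70, np.int64(0)), (75, np.int64(0)), (80, np.int64(0)), (85, np.int64(0)), (90, np.int64(0)), (95, np.int64(0)), (100, np.int64(0))]
S [(-10, np.int64(156)), (-5, np.int64(1000)), (0, np.int64(990)), (5, np.int64(166)), (10, np.int64(448)), (15, np.int64(807)), (20, np.int64(231)), (25, np.int64(17)), (30, np.int64(15)), (35, np.int64(34)), (40, np.int64(12)), (45, np.int64(0)), (50, np.int64(0)), (55, np.int64(0)), (60, np.int64(0)), (65, np.int64(0)), (70, np.int64(0)), (75, np.int64(0)), (80, np.int64(0)), (85, np.int64(0)), (90, np.int64(0)), (95, np.int64(0)), (100, np.int64(0))]
B [(-10, np.int64(233)), (-5, np.int64(1695)), (0, np.int64(1803)), (5, np.int64(898)), (10, np.int64(1056)), (15, np.int64(231)), (20, np.int64(37)), (25, np.int64(32)), (30, np.int64(35)), (35, np.int64(158)), (40, np.int64(560)), (45, np.int64(337)), (50, np.int64(366)), (55, np.int64(661)), (60, np.int64(431)), (65, np.int64(52)), (70, np.int64(89)), (75, np.int64(109)), (80, np.int64(37)), (85, np.int64(47)), (90, np.int64(50)), (95, np.int64(7)), (100, np.int64(0))]
lid 3578 [501.  179.3] [181.6 140.7] 67.8
small 1063 [ 682.9 -152. ] [ 92.5 117.3] 66.47
handle 152 [500.8 178.6] [69.5 13.8] 67.76
rim 1326 [ 476.7 -180. ] [152.4 199.9] 3.54
TL 173
TL 173 [454.5 -73.1] [18.  58.5] 83.19
[ 0.45443046 -0.07252105  0.08000661]
TLrib 57 [453.2 -73.6] [44.2 14.7] 0.95
[ 0.45085693 -0.0721412   0.08969255]
TR 178
TR 178 [ 468.9 -291.5] [60.  18.7] 28.24
[ 0.46815909 -0.29045977  0.08017182]
TRrib 67 [ 467.4 -291.4] [47.4 12. ] 26.02
[ 0.46479133 -0.29299637  0.08834394]
```

Emit:
arm_command(
  moves=[1,46,-31,-5,0,0,0,1,46,-31,-5,0,0,0,1,46,-31,-5,0,0,0,1,46,-31,-5,0,0,0,1,46,-31,-5,0,0,0,1,46,-31,-5,0,0,0,1,46,-31,-5,0,0,0,1,46,-31,-5,0,0,0],
)

```text
clock: 1.8
tcp_pos: [0.4387, -0.2241, 0.2718]
orientation: [0.0, 0.992, 0.125, 0.0]
wrist_force: [0.7, 0.0, 0.1]
finger_gap: 0.0852
grip_force: 0.0
```

Emit:
arm_command(
  moves=[1,49,-34,0,0,0,0,1,0,0,0,0,0,-0.155,1,0,0,0,0,0,-0.155,1,0,0,0,0,0,-0.155,1,0,0,0,0,0,-0.155,1,0,0,0,0,0,-0.155,1,0,0,0,0,0,-0.157,1,0,0,0,0,0,0],
  newtons=60,
)

```text
clock: 2.8
tcp_pos: [0.4767, -0.1804, 0.2714]
orientation: [0.0, 0.831, 0.557, 0.0]
wrist_force: [-0.0, -0.8, -0.3]
finger_gap: 0.0855
grip_force: 0.0
```

```bash
cat >> h.py <<'E'
def plan(x,y,z,yaw=None):
    """remaining shift in tool axes (mm), turn about tool z (rad); yaw = world angle of tool y, deg"""
    s=get_state(); Rt=q2R(s["orientation"]); d=Rt.T@(np.array([x,y,z])-s["tcp_pos"])*1000
    cur=np.degrees(np.arctan2(Rt[1,1],Rt[0,1])); t=0
    if yaw is not None: t=-np.radians((yaw-cur+180)%360-180)
    print("t",round(s["clock"],2),"tcp",np.round(np.array(s["tcp_pos"])*1000,1),"yaw_y",round(cur,2),"tilt",np.round(Rt[:,2],4),"shift",np.round(d,1),"turn",round(t,4),"F",np.round(s["wrist_force"],1),"gap",round(s["finger_gap"]*1000,1),"q6",round(s["joint_pos"][5],2))
E
python3 - <<'E'
from h import *
s=get_state(); c=cam("wrist",s); p,d=read_camera("wrist"); cv2.imwrite("pics/w1.png",p); np.save("w1.npy",d)
C=cloud(c,d); z=C[...,2]
h,e=np.histogram(z,bins=np.arange(-.01,.11,.005)); print([(round(x*1000),int(k)) for x,k in zip(e,h)])
def rect(m,n):
    P=(C[m][:,:2]*1000).astype(np.float32)
    r=cv2.minAreaRect(P);print(n,m.sum(),np.round(r[0],1),np.round(r[1],1),round(r[2],2))
inb=(abs(C[...,0]-.477)<.085)&(abs(C[...,1]+.180)<.097)
m=inb&(z>.055)&(z<.064); m=cv2.morphologyEx(m.astype(np.uint8),cv2.MORPH_OPEN,np.ones((3,3)))>0; rect(m,"rim")
for n,k in(("TL",C[...,1]>-.18),("TR",C[...,1]<-.18)):
    m=k&(z>.07)&(z<.1)&(abs(C[...,1]+.18)<.17); rect(m,n)
    m=k&(z>.084)&(z<.1)&(abs(C[...,1]+.18)<.17); rect(m,n+"rib")
plan(.501,.179,.2,-22.2)
E
```

```text
[(-10, 430), (-5, 8653), (0, 123051), (5, 500), (10, 17085), (15, 11955), (20, 805), (25, 625), (30, 526), (35, 1102), (40, 4915), (45, 2466), (50, 1621), (55, 4611), (60, 5490), (65, 120), (70, 349), (75, 1299), (80, 192), (85, 304), (90, 788), (95, 110), (100, 144)]
rim 9275 [ 477.2 -180. ] [149.8 195.6] 3.35
TL 1596 [455.3 -73.5] [17.7 60. ] 83.72
TLrib 557 [449.4 -73.2] [ 8.3 39.7] 83.42
TR 1180 [ 469.7 -291.8] [59.6 17.8] 27.5
TRrib 411 [ 464.5 -294.5] [39.2  8. ] 28.84
t 2.85 tcp [ 476.7 -180.4  271.3] yaw_y -22.4 tilt [ 1.e-04 -2.e-04 -1.e+00] shift [ 341.5 -114.5   71.3] turn -0.0035 F [-0.   0.2  0. ] gap 85.6 q6 1.44
```

View pics/w1.png

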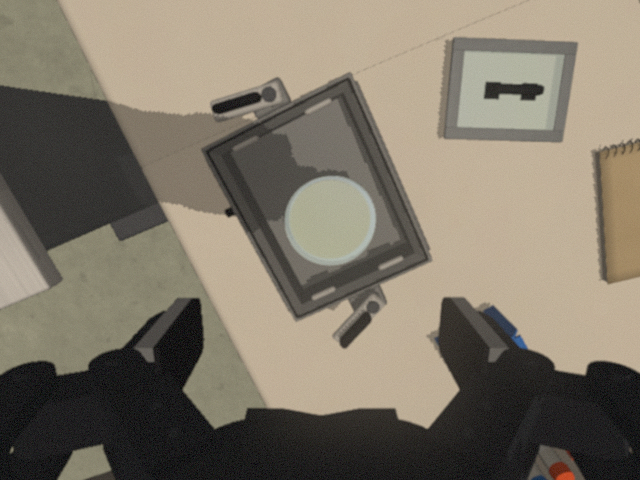

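The wrist picture shows the open box at (320,200), its buttons at (250,98) and (360,317), and the small lid at (510,90). The depth fit puts the box centre at (477.4, -179.9) mm with a yaw of 3.45°. Next I move over the large lid.

Emit:
arm_command(
  moves=[1,43,-14,4,0,0,0,1,43,-14,4,0,0,0,1,43,-14,4,0,0,0,1,43,-14,4,0,0,0,1,43,-14,4,0,0,0,1,43,-14,4,0,0,0,1,43,-15,4,0,0,0,1,40,-15,3,0,0,0],
)

```text
clock: 3.85
tcp_pos: [0.5001, 0.18, 0.2402]
orientation: [0.0, 0.831, 0.556, 0.0]
wrist_force: [0.7, 0.3, 0.4]
finger_gap: 0.0852
grip_force: 0.0
```

Emit:
arm_command(
  moves=[1,0,0,0,0,0,0],
)

```text
clock: 3.98
tcp_pos: [0.4998, 0.1808, 0.2398]
orientation: [-0.0, 0.83, 0.558, -0.0]
wrist_force: [-0.6, -0.7, -0.5]
finger_gap: 0.0855
grip_force: 0.0
```

Run:
```python
from h import *
s=get_state(); c=cam("wrist",s); p,d=read_camera("wrist"); cv2.imwrite("pics/w2.png",p)
C=cloud(c,d); z=C[...,2]
def rect(m,n):
    P=(C[m][:,:2]*1000).astype(np.float32)
    r=cv2.minAreaRect(P);print(n,m.sum(),np.round(r[0],1),np.round(r[1],1),round(r[2],2))
n=(np.hypot(C[...,0]-.501,C[...,1]-.179)<.13)
rect(n&(z>.019)&(z<.032),"lid"); rect(n&(z>.046)&(z<.064),"handle")
print(np.median(z[n&(z>.046)&(z<.064)]))
plan(.501,.179,.034,-22.2)
```

```text
lid 28107 [501.4 178.2] [180.5 140.4] 67.67
handle 1299 [501.5 178.1] [69.9 13.6] 67.7
0.05767690577720691
t 4.03 tcp [499.9 179.5 240. ] yaw_y -22.19 tilt [-4.e-04 -4.e-04 -1.e+00] shift [1.00e-01 1.30e+00 2.06e+02] turn 0.0002 F [-0.4 -0.4 -0. ] gap 85.3 q6 2.15
```

View pics/w2.png

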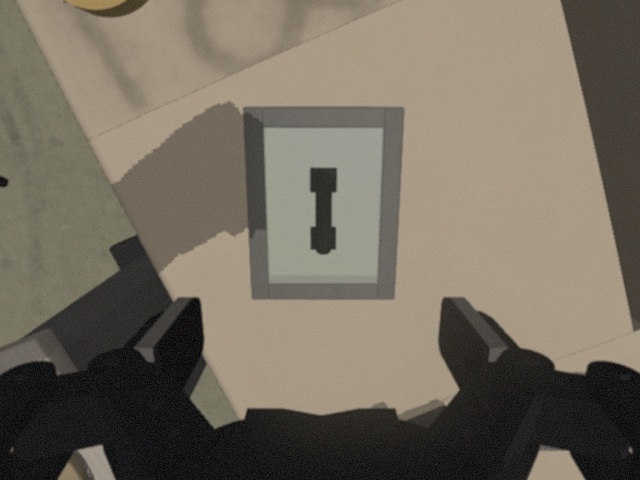

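The large lid is in view at (323,205) with its bar handle clear, and the 140 × 180 mm fit confirms it. I'll grasp it now.

Emit:
arm_command(
  moves=[1,-0.6,1.9,45,0,0,0,1,0,0,45,0,0,0,1,0,0,45,0,0,0,1,0,0,40,0,0,0,1,0,0,21,0,0,0,1,0,0,10,0,0,0,-1,0,0,0,0,0,0,-1,0,0,0,0,0,0],
  newtons=80,
)

```text
clock: 5.03
tcp_pos: [0.5028, 0.177, 0.0354]
orientation: [0.0, 0.83, 0.557, 0.001]
wrist_force: [0.7, -0.1, -0.4]
finger_gap: 0.0514
grip_force: 0.0
```

Emit:
arm_command(
  moves=[-1,0,0,0,0,0,0,-1,0,0,0,0,0,0,-1,0,0,0,0,0,0,-1,0,0,0,0,0,0],
)

```text
clock: 5.52
tcp_pos: [0.5022, 0.1773, 0.0352]
orientation: [0.0, 0.83, 0.558, 0.001]
wrist_force: [-1.3, -0.6, 6.1]
finger_gap: 0.0122
grip_force: 78.9
```

Emit:
arm_command(
  moves=[-1,0,0,-20,0,0,0,-1,0,0,-40,0,0,0,-1,0,0,-50,0,0,0,-1,0,0,-40,0,0,0,-1,0,0,0,0,0,0],
)

```text
clock: 6.15
tcp_pos: [0.5036, 0.1776, 0.1872]
orientation: [0.001, 0.83, 0.558, 0.003]
wrist_force: [0.1, 0.9, -2.5]
finger_gap: 0.0123
grip_force: 78.7
```

Run:
```python
from h import *
plan(.4774,-.1799,.185,3.45)
```

```text
t 6.15 tcp [503.6 177.6 187.2] yaw_y -22.22 tilt [ 0.0059  0.001  -1.    ] shift [-340.9  110.9    1.7] turn -0.4481 F [ 0.1  0.9 -2.5] gap 12.3 q6 2.15
```

Emit:
arm_command(
  moves=[-1,-30,9,0,0,0,0,-1,-44,14,0,0,0,0,-1,-50,16,0,0,0,0,-1,-50,16,0,0,0,0,-1,-50,16,0,0,0,0,-1,-50,16,0,0,0,0,-1,-42,15,0,0,0,0,-1,-25,9,0,0,0,0],
)

```text
clock: 7.15
tcp_pos: [0.474, -0.1821, 0.1819]
orientation: [-0.001, 0.831, 0.557, -0.001]
wrist_force: [0.5, 0.4, -2.9]
finger_gap: 0.0124
grip_force: 78.6
```

Emit:
arm_command(
  moves=[-1,0,0,0,0,0,-0.08,-1,0,0,0,0,0,-0.1,-1,0,0,0,0,0,-0.1,-1,0,0,0,0,0,-0.1,-1,0,0,0,0,0,-0.068,-1,0,0,0,0,0,0,-1,0,0,0,0,0,0],
)

```text
clock: 8.02
tcp_pos: [0.4748, -0.1802, 0.1831]
orientation: [-0.001, 0.686, 0.728, -0.0]
wrist_force: [-0.8, 0.2, -2.1]
finger_gap: 0.0125
grip_force: 78.6
```

Run:
```python
from h import *
c=cam("top"); p,d=read_camera("top"); cv2.imwrite("pics/t2.png",p)
C=cloud(c,d); z=C[...,2]
n=(abs(C[...,0]-.477)<.12)&(abs(C[...,1]+.18)<.14)
h,e=np.histogram(z[n],bins=np.arange(.1,.3,.01)); print([(round(x*1000),int(k)) for x,k in zip(e,h)])
s=get_state(); w=cam("wrist",s); p,d=read_camera("wrist"); cv2.imwrite("pics/w3.png",p)
C2=cloud(w,d); z2=C2[...,2]
n2=(abs(C2[...,0]-.477)<.12)&(abs(C2[...,1]+.18)<.14)
h,e=np.histogram(z2[n2],bins=np.arange(.1,.3,.01)); print([(round(x*1000),int(k)) for x,k in zip(e,h)])
for C,n,N in((C,n,"top"),(C2,n2,"wrist")):
    m=n&(C[...,2]>.16)&(C[...,2]<.19)
    P=C[m]; r=cv2.minAreaRect((P[:,:2]*1000).astype(np.float32)); print(N,m.sum(),np.round(r[0],1),np.round(r[1],1),round(r[2],2))
    A=np.c_[P[:,:2]-[.4774,-.1799],np.ones(len(P))]; print("plane",np.linalg.lstsq(A,P[:,2],rcond=None)[0].round(4))
    Q=R.from_euler('z',-3.45,degrees=True).apply(P-[.4774,-.1799,0])*1000
    print("local extents",np.percentile(Q[:,:2],[.5,99.5],axis=0).round(1))
plan(.4774,-.1799,.185,3.45)
```

```text
[(100, 0), (110, 0), (120, 0), (130, 0), (140, 0), (150, 0), (160, 157), (170, 1725), (180, 20), (190, 4), (200, 24), (210, 1), (220, 0), (230, 2), (240, 1), (250, 14), (260, 7), (270, 55), (280, 38)]
[(100, 0), (110, 0), (120, 0), (130, 0), (140, 0), (150, 0), (160, 0), (170, 89541), (180, 249), (190, 771), (200, 7958), (210, 1027), (220, 2222), (230, 6276), (240, 10060), (250, 13389), (260, 18694), (270, 15519), (280, 4142)]
top 1902 [ 472.9 -132.3] [140.8  91. ] 1.02
plane [-0.0005  0.004   0.1734]
local extents [[-71.2   2.6]
 [ 67.3  90.1]]
wrist 89790 [ 474.8 -164.9] [140.1 149.5] 3.49
plane [-0.0014  0.0032  0.175 ]
local extents [[-70.3 -52.5]
 [ 67.1  89.1]]
t 8.12 tcp [ 475.1 -180.3  183.7] yaw_y 3.4 tilt [-9.e-04  4.e-04 -1.e+00] shift [ 0.3  2.3 -1.3] turn -0.0009 F [-0.2  0.4 -3.1] gap 12.2 q6 0.99
```

View pics/w3.png

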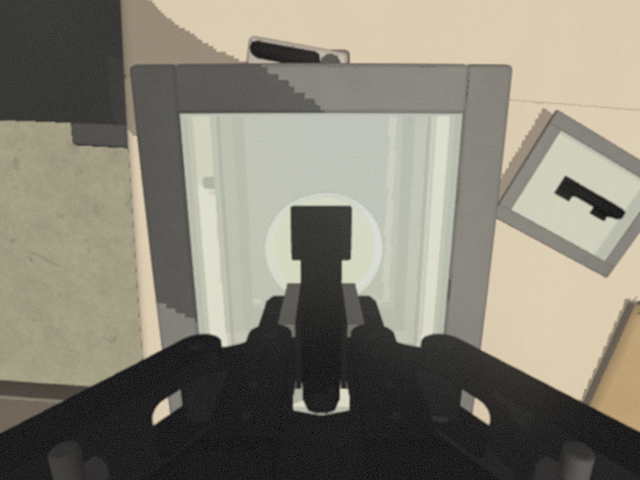

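The wrist picture shows the held lid level and square over the box, about 2 mm short in x. The left button at (298,50) is clear of it. I'll correct the offset and lower the lid.

Emit:
arm_command(
  moves=[-1,0.5,2,20,0,0,0,-1,0,0,30,0,0,0,-1,0,0,24,0,0,0,-1,0,0,10,0,0,0,-1,0,0,4,0,0,0,-1,0,0,4,0,0,0,-1,0,0,3,0,0,0,-1,0,0,0,0,0,0],
)

```text
clock: 9.12
tcp_pos: [0.4775, -0.18, 0.0895]
orientation: [0.0, 0.686, 0.728, 0.0]
wrist_force: [-0.1, 0.1, -3.0]
finger_gap: 0.0128
grip_force: 78.5
```

Run:
```python
from h import *
s=get_state(); w=cam("wrist",s); p,d=read_camera("wrist"); cv2.imwrite("pics/w4.png",p)
C=cloud(w,d)
n=(abs(C[...,0]-.477)<.12)&(abs(C[...,1]+.18)<.14); m=n&(C[...,2]>.068)&(C[...,2]<.088)
P=C[m]; A=np.c_[P[:,:2]-[.4774,-.1799],np.ones(len(P))]; print("plane",np.linalg.lstsq(A,P[:,2],rcond=None)[0].round(4))
plan(.4774,-.1799,.085,3.45)
```

```text
plane [ 0.0017 -0.0079  0.0813]
t 9.18 tcp [ 477.5 -180.    89.6] yaw_y 3.44 tilt [ 4.e-04 -4.e-04 -1.e+00] shift [ 0.1 -0.1  4.6] turn -0.0002 F [-0.8 -0.2 -3.6] gap 12.5 q6 0.99
```

Emit:
arm_command(
  moves=[-1,0,0,2,0,0,0,-1,0,0,2,0,0,0,-1,0,0,1,0,0,0,-1,0,0,0.5,0,0,0,-1,0,0,0,0,0,0],
)

```text
clock: 9.8
tcp_pos: [0.4777, -0.18, 0.0851]
orientation: [0.001, 0.685, 0.728, 0.0]
wrist_force: [-2.6, 0.7, 7.4]
finger_gap: 0.0123
grip_force: 80.1
```

Emit:
arm_command(
  moves=[1,0,0,0,0,0,0,1,0,0,0,0,0,0,1,0,0,0,0,0,0,1,0,0,-20,0,0,0,1,0,0,-30,0,0,0,-1,-40,0,0,0,0,0,-1,-35,0,0,0,0,0,-1,0,0,10,0,0,0],
)

```text
clock: 10.8
tcp_pos: [0.4828, -0.2575, 0.1242]
orientation: [0.002, 0.687, 0.727, 0.0]
wrist_force: [-0.7, -0.6, -0.5]
finger_gap: 0.0322
grip_force: 0.0
```

Emit:
arm_command(
  moves=[-1,0,0,10,0,0,0,-1,0,0,10,0,0,0,-1,0,0,10,0,0,0,-1,0,0,9,0,0,0,-1,0,0,3,0,0,0,-1,0,0,0,0,0,0],
)

```text
clock: 11.55
tcp_pos: [0.4818, -0.2546, 0.0816]
orientation: [-0.0, 0.686, 0.728, -0.0]
wrist_force: [0.2, 0.3, 0.2]
finger_gap: -0.0001
grip_force: 0.0
```

```bash
cat > lidz.py <<'E'
from h import *
for k in("wrist","top"):
    s=get_state(); w=cam(k,s); p,d=read_camera(k); cv2.imwrite(f"pics/{k}_{s['clock']:.2f}.png",p)
    C=cloud(w,d); Q=R.from_euler('z',-3.45,degrees=True).apply(C.reshape(-1,3)-[.4774,-.1799,0]).reshape(C.shape)*1000
    fr=((abs(Q[...,0])>60)&(abs(Q[...,0])<68)&(abs(Q[...,1])<86))|((abs(Q[...,1])>80)&(abs(Q[...,1])<87)&(abs(Q[...,0])<66))
    m=fr&(Q[...,2]>55)&(Q[...,2]<84); P=Q[m]
    if m.sum()<50: print(k,"few",m.sum()); continue
    A=np.c_[P[:,:2]/90,np.ones(len(P))]; f=np.linalg.lstsq(A,P[:,2],rcond=None)[0]; print(k,m.sum(),"frame z at -y,+y ends:",(f[2]-f[1]).round(1),(f[2]+f[1]).round(1),"x slope",f[0].round(1),"y range",np.percentile(P[:,1],[1,99]).round())
    # direct median at ends
    for e in(-1,1):
        mm=(e*Q[...,1]>80)&(e*Q[...,1]<87)&(abs(Q[...,0])<66)&(Q[...,2]>50)&(Q[...,2]<84)
        if mm.sum()>5: print("  end",e,"median",np.median(Q[mm][:,2]).round(1),mm.sum())
E
python3 - <<'E'
import lidz
from h import *
plan(.4774,-.1799,.066,3.45)
E
```

```text
wrist 16776 frame z at -y,+y ends: 77.6 77.3 x slope 0.0 y range [-87.  34.]
  end -1 median 77.6 3647
top 523 frame z at -y,+y ends: 76.4 76.0 x slope 0.2 y range [-72.  87.]
  end 1 median 76.0 153
t 11.65 tcp [ 482.1 -254.9   82.1] yaw_y 3.44 tilt [ 5.e-04 -4.e-04 -1.e+00] shift [75.2 -0.2 16.1] turn -0.0002 F [ 0.5 -0.6 -0.9] gap -0.3 q6 0.88
```

Emit:
arm_command(
  moves=[-1,0,0,4,0,0,0,-1,0,0,3,0,0,0,-1,0,0,2,0,0,0,-1,0,0,2,0,0,0,-1,0,0,2,0,0,0],
)

```text
clock: 12.28
tcp_pos: [0.4818, -0.2549, 0.0685]
orientation: [-0.0, 0.686, 0.728, -0.0]
wrist_force: [1.0, -0.5, -0.3]
finger_gap: -0.0003
grip_force: 0.0
```

Emit:
arm_command(
  moves=[-1,0,0,1,0,0,0,-1,0,0,1,0,0,0,-1,0,0,1,0,0,0],
)

```text
clock: 12.65
tcp_pos: [0.4819, -0.2549, 0.0669]
orientation: [0.0, 0.686, 0.728, -0.0]
wrist_force: [-3.2, 3.0, 12.6]
finger_gap: -0.0002
grip_force: 6.7
```

Emit:
arm_command(
  moves=[-1,0,0,1,0,0,0,-1,0,0,1,0,0,0,-1,0,0,0,0,0,0],
)

```text
clock: 13.02
tcp_pos: [0.482, -0.2549, 0.0667]
orientation: [0.001, 0.686, 0.728, -0.0]
wrist_force: [-5.6, 4.0, 20.7]
finger_gap: -0.0001
grip_force: 10.6
```

```bash
python3 lidz.py
```

```text
wrist 17820 frame z at -y,+y ends: 67.2 79.6 x slope 0.0 y range [-87.  30.]
  end -1 median 67.7 3703
top 509 frame z at -y,+y ends: 65.7 78.2 x slope -0.2 y range [-72.  87.]
  end 1 median 77.7 150
```

Emit:
arm_command(
  moves=[-1,0,0,-25,0,0,0,-1,0,0,-38,0,0,0,-1,50,0,0,0,0,0,-1,50,0,0,0,0,0,-1,50,0,0,0,0,0,-1,0,0,20,0,0,0,-1,0,0,20,0,0,0,-1,0,0,8,0,0,0],
)

```text
clock: 14.12
tcp_pos: [0.4722, -0.1046, 0.0779]
orientation: [-0.001, 0.685, 0.728, -0.0]
wrist_force: [0.0, 0.5, 0.0]
finger_gap: -0.0001
grip_force: 0.2
```

Emit:
arm_command(
  moves=[-1,0,0,3,0,0,0,-1,0,0,3,0,0,0,-1,0,0,2,0,0,0,-1,0,0,2,0,0,0,-1,0,0,2,0,0,0,-1,0,0,2,0,0,0],
)

```text
clock: 14.88
tcp_pos: [0.4733, -0.1055, 0.0659]
orientation: [0.001, 0.686, 0.728, 0.0]
wrist_force: [-6.0, 1.8, 22.9]
finger_gap: -0.0001
grip_force: 12.1
```

Emit:
arm_command(
  moves=[-1,0,0,1,0,0,0,-1,0,0,-1,0,0,0,-1,0,0,-30,0,0,0,-1,0,0,-40,0,0,0,-1,0,0,-40,0,0,0,-1,0,0,0,0,0,0],
)

```text
clock: 15.62
tcp_pos: [0.4751, -0.1061, 0.1778]
orientation: [0.003, 0.686, 0.728, 0.001]
wrist_force: [-0.7, -0.7, -0.7]
finger_gap: -0.0001
grip_force: 0.0
```

Run:
```python
import lidz
from h import *
s=get_state(); C=lidz.Q; 
w=cam("wrist",s); p,d=read_camera("wrist"); Q=R.from_euler('z',-3.45,degrees=True).apply(cloud(w,d).reshape(-1,3)-[.4774,-.1799,0]).reshape(C.shape)*1000
for n,k,N in(("TL",1,Q),("TR",-1,Q),("TL",1,C),("TR",-1,C)):
    for z0 in(70,84):
        m=(k*N[...,1]>85)&(k*N[...,1]<170)&(abs(N[...,0])<80)&(N[...,2]>z0)&(N[...,2]<100)
        if m.sum()>20:
            r=cv2.minAreaRect(N[m][:,:2].astype(np.float32)); print(n,z0,m.sum(),np.round(r[0],1),np.round(r[1],1),round(r[2],1))
plan(.4774,-.1799,.15,3.45)
```

```text
wrist 4542 frame z at -y,+y ends: 67.3 67.3 x slope 0.0 y range [ 0. 87.]
  end 1 median 67.3 2053
top 143 frame z at -y,+y ends: 65.6 67.9 x slope -0.9 y range [-87.  86.]
  end -1 median 65.9 87
  end 1 median 67.8 8
TL 70 2783 [-16.2 107.5] [18.2 60.3] 80.0
TL 84 958 [-21.8 108.6] [ 8.2 39.4] 80.0
TL 70 45 [ 15.2 105.5] [  8.3 108. ] 71.0
TR 70 170 [ -18.5 -105. ] [60.2 31.7] 25.4
TR 84 61 [ -20.5 -113.5] [40.1 10. ] 27.3
t 15.78 tcp [ 472.3 -105.   173.8] yaw_y 3.42 tilt [-1.3e-03  4.0e-04 -1.0e+00] shift [-75.1   0.6  23.8] turn -0.0004 F [ 0.5  0.7 -0.6] gap 0.1 q6 1.13
```

Emit:
arm_command(
  moves=[-0.2,35,-27,0,0,0,-0.1745,-0.2,0,0,0,0,0,-0.1745,-0.2,0,0,0,0,0,-0.1745,-0.2,0,0,0,0,0,-0.1745,-0.2,0,0,0,0,0,-0.1745,-0.2,0,0,0,0,0,-0.1745,-0.2,0,0,20,0,0,-0.1745,-0.2,0,0,20,0,0,-0.1745],
  newtons=40,
)

```text
clock: 16.77
tcp_pos: [0.4429, -0.0715, 0.1328]
orientation: [-0.001, 0.055, 0.999, 0.0]
wrist_force: [0.3, 0.4, 0.0]
finger_gap: 0.0343
grip_force: 0.0
```

Emit:
arm_command(
  moves=[-0.2,0,0,0,0,0,0],
)

```text
clock: 16.9
tcp_pos: [0.4415, -0.071, 0.1321]
orientation: [-0.003, 0.058, 0.998, 0.001]
wrist_force: [0.1, 0.0, 0.6]
finger_gap: 0.0339
grip_force: 0.0
```

Run:
```python
from h import *
p,d=read_camera("wrist"); cv2.imwrite("pics/w5.png",p)
plan(.4433,-.0719,.079,83.45)
```

```text
t 16.95 tcp [442.4 -71.3 133.3] yaw_y 83.23 tilt [-0.0037  0.0012 -1.    ] shift [-1.2 -0.6 54.3] turn -0.0038 F [-0.3  0.1 -0.3] gap 34.4 q6 -0.22
```

View pics/w5.png

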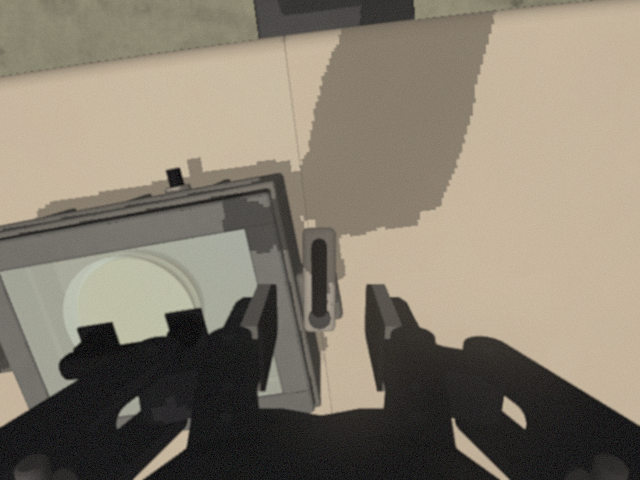

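The picture shows the left button's rib at (319,275) centred between the open fingers, so I'll descend and grip it.

Emit:
arm_command(
  moves=[-0.2,-1,-0.5,25,0,0,0,-0.2,0,0,20,0,0,0,-0.2,0,0,9,0,0,0,-1,0,0,0,0,0,0,-1,0,0,0,0,0,0,-1,0,0,0,0,0,0,-1,0,0,0,0,0,0],
)

```text
clock: 17.82
tcp_pos: [0.4451, -0.0724, 0.0814]
orientation: [0.0, 0.057, 0.998, -0.0]
wrist_force: [-1.8, 0.8, 3.0]
finger_gap: 0.0065
grip_force: 42.8
```

Emit:
arm_command(
  moves=[-1,-0.4,-4.6,0,0,0,-0.1745,-1,-0.4,-4.6,0,0,0,-0.1745,-1,-0.4,-4.6,0,0,0,-0.1745,-1,-0.4,-4.6,0,0,0,-0.1745,-1,-0.4,-4.6,0,0,0,-0.1745],
)

```text
clock: 18.45
tcp_pos: [0.4519, -0.0927, 0.0813]
orientation: [0.001, -0.373, 0.928, 0.001]
wrist_force: [-0.4, 4.9, 4.8]
finger_gap: 0.0062
grip_force: 43.0
```

Run:
```python
from h import *
s=get_state(); Rt=q2R(s["orientation"]); print(np.hypot(*(np.array(s["tcp_pos"])[:2]-[.4711,-.0751]))); plan(.4711,-.0751,.081)
```

```text
0.026018725703129353
t 18.45 tcp [451.9 -92.7  81.3] yaw_y 133.77 tilt [ 7.0e-04  2.1e-03 -1.0e+00] shift [-26.   -0.6   0.4] turn 0 F [-0.4  4.9  4.8] gap 6.2 q6 -1.14
```

Emit:
arm_command(
  moves=[-1,-0.4,-4.6,0,0,0,-0.1745,-1,-0.4,-4.6,0,0,0,-0.1745,-1,-0.4,-4.6,0,0,0,-0.1745,-1,-0.4,-4.6,0,0,0,-0.1745,-1,-0.4,-4.6,0,0,0,-0.1745,-1,0,0,0,0,0,0],
)

```text
clock: 19.2
tcp_pos: [0.4718, -0.1003, 0.0812]
orientation: [-0.001, 0.729, -0.685, -0.001]
wrist_force: [-3.7, 4.5, 8.2]
finger_gap: 0.0067
grip_force: 43.4
```

Run:
```python
from h import *
plan(.4711,-.0751,.081,183.45)
```

```text
t 19.2 tcp [ 471.8 -100.3   81.2] yaw_y -176.45 tilt [-0.0013  0.0027 -1.    ] shift [-25.2  -0.8   0.3] turn 0.0017 F [-3.7  4.5  8.2] gap 6.7 q6 -2.01
```

Emit:
arm_command(
  moves=[-0.2,0,0,0,0,0,0,-0.2,0,0,0,0,0,0,-0.2,0,0,-20,0,0,0,-0.2,0,0,-40,0,0,0,-0.2,0,0,-20,0,0,0,-0.2,0,0,0,0,0,0],
)

```text
clock: 19.95
tcp_pos: [0.4741, -0.1026, 0.1623]
orientation: [-0.001, 0.728, -0.686, 0.002]
wrist_force: [0.7, 0.2, -0.6]
finger_gap: 0.0341
grip_force: 0.0
```

Run:
```python
from h import *
plan(.4599,-.2974,.16,118)
```

```text
t 19.95 tcp [ 474.1 -102.6  162.3] yaw_y -176.61 tilt [ 0.0038 -0.0018 -1.    ] shift [193.6  25.7   2.6] turn 1.1412 F [ 0.7  0.2 -0.6] gap 34.1 q6 -2.01
```

Emit:
arm_command(
  moves=[-0.2,48,6,0,0,0,0,-0.2,49,6,0,0,0,0,-0.2,49,7,0,0,0,0,-0.2,48,7,0,0,0.163,-0.2,0,0,0,0,0,0.163,-0.2,0,0,0,0,0,0.163,-0.2,0,0,0,0,0,0.163,-0.2,0,0,0,0,0,0.163],
)

```text
schema error: expected a multiple of 7 numbers
```

Emit:
arm_command(
  moves=[-0.2,0,0,0,0,0,0.163,-0.2,0,0,0,0,0,0.163,-0.2,0,0,0,0,0,0],
)

```text
clock: 20.32
tcp_pos: [0.472, -0.1017, 0.1595]
orientation: [-0.001, -0.607, 0.794, 0.001]
wrist_force: [0.5, 0.4, 0.3]
finger_gap: 0.0343
grip_force: 0.0
```

Run:
```python
from h import *
plan(.4599,-.2974,.081,118)
s=get_state(); w=cam("wrist",s); p,d=read_camera("wrist"); C=cloud(w,d)
wt=cam("top"); p,d=read_camera("top"); Ct=cloud(wt,d)
for n,N in(("wrist",C),("top",Ct)):
  Q=R.from_euler('z',-3.45,degrees=True).apply(N.reshape(-1,3)-[.4774,-.1799,0]).reshape(C.shape)*1000
  for z0 in(70,84):
    m=(Q[...,1]<-75)&(Q[...,1]>-145)&(abs(Q[...,0]+18)<42)&(Q[...,2]>z0)&(Q[...,2]<100)
    if m.sum()>20:
        r=cv2.minAreaRect(Q[m][:,:2].astype(np.float32)); print(n,"R",z0,m.sum(),np.round(r[0],1),np.round(r[1],1),round(r[2],1))
    m=(Q[...,1]>50)&(Q[...,1]<145)&(abs(Q[...,0])<30)&(Q[...,2]>z0+1)&(Q[...,2]<100)
    if m.sum()>20:
        r=cv2.minAreaRect(Q[m][:,:2].astype(np.float32)); print(n,"L",z0,m.sum(),np.round(r[0],1),np.round(r[1],1),round(r[2],1))
```

```text
t 20.32 tcp [ 472.  -101.7  159.5] yaw_y 164.81 tilt [-1.7e-03  5.0e-04 -1.0e+00] shift [192.  -39.7  78.4] turn 0.817 F [0.5 0.4 0.3] gap 34.3 q6 -1.68
wrist L 70 2732 [ 0.2 88.4] [18.1 59.3] 0.5
wrist L 84 930 [ 0.1 82.1] [ 8.1 38.7] 0.4
top R 70 192 [-14.4 -94. ] [73.8 51.7] 20.6
top R 84 62 [ -18.1 -112.4] [45.2  9.4] 24.5
```

The first call was refused for having the wrong number of values, and only the turn ran. The left button measures square to within 0.5°. I'll continue to the right button.

Emit:
arm_command(
  moves=[-0.2,48,-10,0,0,0,0,-0.2,48,-10,0,0,0,0,-0.2,48,-10,0,0,0,0,-0.2,48,-10,0,0,0,0,-0.2,0,0,0,0,0,0.165,-0.2,0,0,0,0,0,0.165,-0.2,0,0,0,0,0,0.165,-0.2,0,0,0,0,0,0.165],
)

```text
clock: 21.42
tcp_pos: [0.4605, -0.2976, 0.1602]
orientation: [-0.0, -0.315, 0.949, 0.0]
wrist_force: [-0.2, -0.4, 0.2]
finger_gap: 0.0341
grip_force: 0.0
```

Emit:
arm_command(
  moves=[-0.2,0,0,25,0,0,0.157,-0.2,0,0,0,0,0,0],
)

```text
clock: 21.68
tcp_pos: [0.4594, -0.2965, 0.1338]
orientation: [-0.001, -0.243, 0.97, 0.002]
wrist_force: [-0.7, 0.1, 0.1]
finger_gap: 0.0341
grip_force: 0.0
```

Run:
```python
from h import *
plan(.4599,-.2974,.081,118)
s=get_state(); w=cam("wrist",s); p,d=read_camera("wrist"); cv2.imwrite("pics/w6.png",p); N=cloud(w,d)
Q=R.from_euler('z',-3.45,degrees=True).apply(N.reshape(-1,3)-[.4774,-.1799,0]).reshape(N.shape)*1000
for z0 in(70,84):
    m=(Q[...,1]<-92)&(Q[...,1]>-145)&(abs(Q[...,0]+18)<42)&(Q[...,2]>z0)&(Q[...,2]<94)
    m=cv2.morphologyEx(m.astype(np.uint8),cv2.MORPH_OPEN,np.ones((3,3)))>0
    r=cv2.minAreaRect(Q[m][:,:2].astype(np.float32)); print("R",z0,m.sum(),np.round(r[0],1),np.round(r[1],1),round(r[2],1))
```

```text
t 21.68 tcp [ 459.4 -296.5  133.8] yaw_y 118.1 tilt [-0.0033  0.0027 -1.    ] shift [-0.2 -1.2 52.8] turn 0.0018 F [-0.7  0.1  0.1] gap 34.1 q6 -1.21
R 70 3339 [ -14.6 -112.1] [59.2 18. ] 24.9
R 84 1167 [ -20.3 -114.7] [39.2  7.8] 24.4
```

View pics/w6.png

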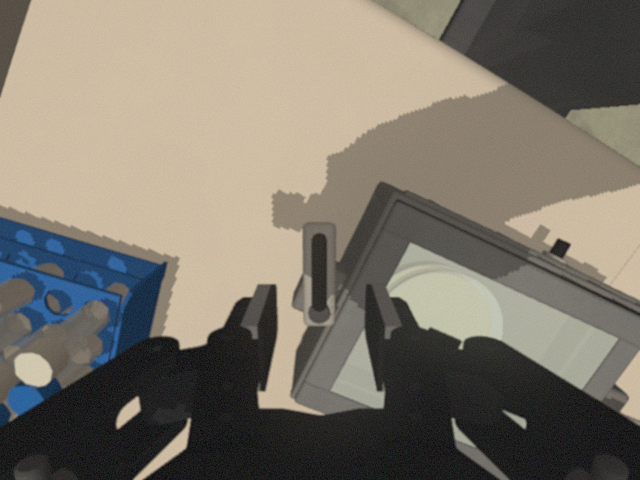

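The right button's rib at (319,275) is centred between the fingers, and the tube rack at (80,300) is well clear. I'll descend and grip it.

Emit:
arm_command(
  moves=[-0.2,0,-1,25,0,0,0,-0.2,0,0,20,0,0,0,-0.2,0,0,8,0,0,0,-1,0,0,0,0,0,0,-1,0,0,0,0,0,0,-1,0,0,0,0,0,0,-1,0,0,0,0,0,0],
)

```text
clock: 22.6
tcp_pos: [0.4605, -0.2976, 0.0835]
orientation: [-0.0, -0.242, 0.97, 0.001]
wrist_force: [-2.7, 5.0, 3.0]
finger_gap: 0.0066
grip_force: 39.4
```

Run:
```python
from h import *
plan(.4837,-.2847,.081,3.45)
```

```text
t 22.6 tcp [ 460.5 -297.6   83.5] yaw_y 117.97 tilt [-9.0e-04  1.2e-03 -1.0e+00] shift [-26.5   0.5   2.5] turn 1.9988 F [-2.7  5.   3. ] gap 6.6 q6 -1.21
```

Emit:
arm_command(
  moves=[-1,-0.4,4.4,0,0,0,0.1666,-1,-0.4,4.4,0,0,0,0.1666,-1,-0.4,4.4,0,0,0,0.1666,-1,-0.4,4.4,0,0,0,0.1666,-1,-0.4,4.4,0,0,0,0.1666,-1,-0.4,4.4,0,0,0,0.1666],
)

```text
clock: 23.35
tcp_pos: [0.4605, -0.2723, 0.0835]
orientation: [-0.001, 0.256, 0.967, -0.0]
wrist_force: [-4.7, 3.2, 4.3]
finger_gap: 0.0067
grip_force: 39.4
```

Emit:
arm_command(
  moves=[-1,-0.4,4.4,0,0,0,0.1666,-1,-0.4,4.4,0,0,0,0.1666,-1,-0.4,4.4,0,0,0,0.1666,-1,-0.4,4.4,0,0,0,0.1666],
)

```text
clock: 23.85
tcp_pos: [0.4733, -0.2608, 0.0835]
orientation: [-0.001, 0.558, 0.83, -0.0]
wrist_force: [-6.0, 3.6, 4.6]
finger_gap: 0.0066
grip_force: 39.6
```

Run:
```python
from h import *
plan(.4837,-.2847,.083,3.45)
```

```text
t 23.85 tcp [ 473.3 -260.8   83.5] yaw_y 22.16 tilt [-2.6e-03  6.0e-04 -1.0e+00] shift [-26.1   0.6   0.4] turn 0.3265 F [-6.   3.6  4.6] gap 6.6 q6 0.53
```

Emit:
arm_command(
  moves=[-1,-0.4,4.4,0,0,0,0.1666,-1,-0.4,4.6,0,0,0,0.1666,-1,0,0,0,0,0,0,-0.2,0,0,0,0,0,0,-0.2,0,0,0,0,0,0,-0.2,0,0,-20,0,0,0,-0.2,0,0,-50,0,0,0],
)

```text
clock: 24.72
tcp_pos: [0.4824, -0.259, 0.1515]
orientation: [-0.002, 0.686, 0.728, -0.0]
wrist_force: [0.9, -0.7, 0.6]
finger_gap: 0.0343
grip_force: 0.0
```

Emit:
arm_command(
  moves=[-0.2,0,0,-60,0,0,0,-0.2,-50,0,-30,0,0,0,-0.2,-50,0,0,0,0,0,-0.2,0,0,0,0,0,0,-0.2,0,0,0,0,0,0],
)

```text
clock: 25.35
tcp_pos: [0.4892, -0.3594, 0.2424]
orientation: [-0.0, 0.686, 0.727, 0.0]
wrist_force: [-0.8, -0.1, 0.3]
finger_gap: 0.0342
grip_force: 0.0
```

Run:
```python
from h import *
import lidz
s=get_state(); plan(.4774,-.1799,.2,3.45)
w=cam("wrist",s); p,d=read_camera("wrist"); cv2.imwrite("pics/w7.png",p); N=cloud(w,d)
Q=R.from_euler('z',-3.45,degrees=True).apply(N.reshape(-1,3)-[.4774,-.1799,0]).reshape(N.shape)*1000
for k,n in((1,"L"),(-1,"R")):
  for z0 in(71,84):
    m=(k*Q[...,1]<135)&(k*Q[...,1]>50)&(abs(Q[...,0])<35)&(Q[...,2]>z0)&(Q[...,2]<94)
    m=cv2.morphologyEx(m.astype(np.uint8),cv2.MORPH_OPEN,np.ones((3,3)))>0
    if m.sum()>20: r=cv2.minAreaRect(Q[m][:,:2].astype(np.float32)); print(n,z0,m.sum(),np.round(r[0],1),np.round(r[1],1),round(r[2],1))
```

```text
wrist 3390 frame z at -y,+y ends: 68.0 65.5 x slope 0.1 y range [-87. -21.]
  end -1 median 67.5 1508
top 681 frame z at -y,+y ends: 66.1 66.4 x slope -0.2 y range [-87.  87.]
  end -1 median 66.3 135
  end 1 median 66.3 137
t 25.45 tcp [ 489.3 -358.4  242.6] yaw_y 3.42 tilt [-4.e-04  6.e-04 -1.e+00] shift [178.9  -1.2  42.7] turn -0.0005 F [-0.9 -0.2  0.9] gap 34.5 q6 0.75
R 71 1976 [  0.5 -89.3] [59.7 17.6] 89.5
R 84 645 [  0.4 -83. ] [39.2  7.9] 89.6
```

View pics/w7.png

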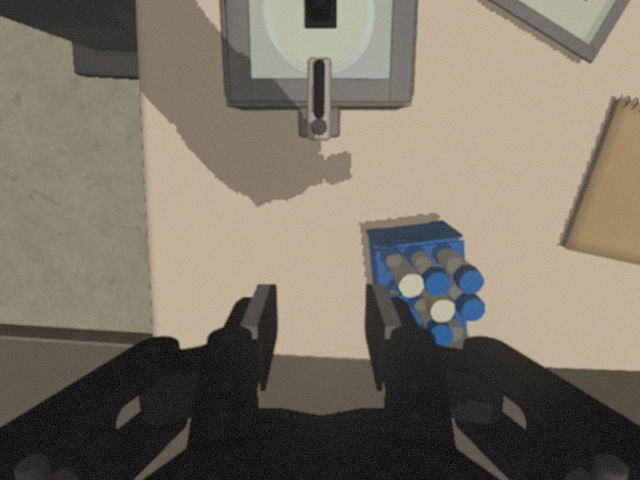

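The right button at (319,100) lies square across the lid, and so does the left, both within 0.5°. The lid's frame measures 66.3 mm at both ends, so it is fully home. The robot is clear of everything.

```bash
python3 -c "from workcell import *; print(hand_in())"
```

```text
the job is handed in; nothing more can be done
None
```

The box is closed: the large lid measures level and fully home (66.3 mm at both ends), both turnbuttons sit square across it to within 0.5°, the bottle, rack and tape were not touched, and the job was handed in at about 25 s.

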